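# Unlock the plate rack and present the front embossing plate, label up

## Robot

A 6-joint arm with a two-finger parallel gripper is mounted at the origin on the work surface; the furniture and walls round the work are solid. World frame = base frame: x ahead of the robot, y to its left, z up, the work surface at z = 0. Lengths are in m, angles in degrees, forces in N, time in s.
With the tool pointing down it reaches from about 0.4 to 0.825 m from the base axis. Payload 7 kg.
Tool frame: the origin (TCP) lies on the centre line of the jaws, within the pads' length; the fingertips stand 22 mm ahead of it and the grasp point (between the pads) lies 3 mm ahead of it; z points along the fingers, y is the line along which they close (so a half turn about z gives the same grasp; the last joint's range is limited). The gripper opens to 85 mm and grips with 20 to 120 N. Pads are 22 mm wide; open, the fingers measure 114 mm over their backs; the gripper's body (76 mm by 85 mm) begins 54 mm behind the grasp point. The pads swing forward as they close: fully open they stand 13 mm farther back than shut.
Start: joints at [-54.196, 20.546, 0.682, 0, -70.136, -16.507], TCP at [0.223, -0.637, 0.253] pointing down, gripper open.
Joint ranges: [-176.03, 176.03], [-82.01, 121.73], [-58.28, 71.71], [-173.87, 95.51], [-174.79, -0.11], [-173.66, 173.66]. Speed limits (degrees/s): [136.94, 136.94, 172.46, 180, 180, 180].

## Interface

Orientations are given as [roll, pitch, yaw] about the fixed x, y, z axes, in that order (R = Rz(yaw) Ry(pitch) Rx(roll)).
In Python, from workcell import ctrl gives the robot as it stands.
- The arm moves only by the tool servo_tool, never from a script. Its argument "deltas" is one flat list of numbers, 5 for each row, row after row: the shift along the tool's x, y, z in cm, then the turn about the tool's z in degrees, then the opening, from 0 (shut) to 1 (fully open). In form: [dx, dy, dz, spin, claw, dx, dy, dz, spin, claw, ...]. A call has exactly 8 rows; each row shifts and turns the commanded pose from where the row before left it, along the tool's axes as they then stand; what a row does not reach is not made up. A row lasts 1/10 s, in which the tool goes at most 50 mm and 8.59 degrees, less where a joint would pass 70% of its speed; a pose out of reach is approached as far as the arm can. A call with a gripper value outside its range is refused whole. The fingers move at their own pace and stop on an object; the grip force is fixed at half the most. Time passes only in rows, so rows that do not move let the fingers close, or fill a call up. It gives the time, the measured TCP pose, the force, the opening and the grip force at its end, in the units of the state.
- ctrl.read_state(): the state, without advancing time (a new reading comes with each control period).
- ctrl.snapshot(name): name is "side" or "top" or "wrist"; returns (picture, depth): 420x560x3 uint8, blue, green, red; 420x560 float32, m along the optical axis (not along the pixel's ray), 0 where there is no reading.
- ctrl.camera_params(name): a dict with "vfov" (degrees; the focal length in pixels is half the picture's height over the tangent of half this angle, whatever the lens; pixels are square), "cx", "cy" (the principal point, pixels), "dist" ([k1, k2, p1, p2, k3] as OpenCV has them; the pictures are not rectified), "extrinsics" (4x4, takes a point from world to camera coordinates). Camera axes: x right, y down, z forward; pixel columns grow to the right and rows downward; lengths in m; the calibration is good to about 2 mm. A picture is of the moment at which its call begins: read the wrist's pose just before it. camera_params takes no time and is no camera call; for the wrist camera it gives the pose at the moment of the call.
- ctrl.finish_job(): hands the job in; it is judged then, once.
Trained networks look in the newest picture that a camera, given by its name, has taken for a name from the list of things; names that differ only in an ending like _2 or _b are one class to them, and where a whole thing is asked for, a point or a joint stands for the part that bears it (a point fixed in the world has none). Each returns a list of dicts, best first, with "score" (0 to 1); they miss things now and then, are a little off and sometimes report something else, mostly with a low value. They report only what shows in the picture. A call takes as long as a camera call. They do not tell look-alikes from the thing itself.
- ctrl.cut_out(thing, camera): "region" (420x560 bool, what is visible of it) and "bbox" ([left, top, right, bottom] in pixels, round what is visible of it).
- ctrl.place_of(thing, camera): "at" ([column, row] in pixels: a listed point, or the origin of a listed thing).
The state is a dict: "time_s": time; "q": joint angles; "joint_vel": joint speeds; "tau": joint torques, N m; "tool_pos": TCP position; "tcp_rot": TCP orientation; "ft_force": force on the tool from outside, world axes, zero at the start; "moment": the same for the moment, N m; "width": finger opening in m; "finger_force": force on a finger pad.
Only numpy, scipy, OpenCV 4.12 (cv2) and the standard library are available. Lean on these libraries where they do the work, as an engineer would, in place of code of your own. Each camera call takes 0.05 s, during which the arm holds its last target. There are 200 camera calls.

## Task

Push the rack's transport lock knob back to its end stop, then lift out the embossing plate in the front slot (the one nearer the knob), gripping it only by its frosted end, which has the small notch in its top corner; never let the fingers touch the engraved part. Present it so that its job label can be checked: finish while still holding that plate, motionless, by its frosted end, clear above the rack, its centre a good 20 cm above the bench, with its labelled face turned up, at 45 degrees from level or flatter. Leave the other plate in its slot, the lock open, and the spool, wax tin and tape measure where they are.

Things in the scene. Friction and masses are not known exactly. Their poses are not given: they have to be found in the camera images.
- plate_rack: Wooden rack fixed to the bench, base 205 x 186 x 10 mm; origin on the bench near the middle of the base, x from its front (robot side) to its back, y to its left, z up. Two plates stand on their long edges along y, 70 mm apart in x, undersides 10 mm and tops 60 mm above the bench, between two wooden end cheeks 60 mm high; between the cheeks both sides of each plate are free.
- front_slot (a point): Fixed point on the rack: the centre of the plate in the front slot, 35 mm in front of the rack's origin, 35 mm above the bench. The slot is a pair of grooves in the cheeks, 10.4 mm wide, reaching up to 36 mm above the bench and 5 mm over each plate end: lift straight up out of them.
- rear_slot (a point): Fixed point on the rack: the centre of the plate in the rear slot, 35 mm behind the rack's origin, 35 mm above the bench.
- lock_slide (a joint): Transport lock: travel in m of a steel keeper bar along the rack's +x, on top of the left cheek (y = 73.5 mm). Near 0: locked, its two tongues, 63.5 to 66.5 mm above the bench, reach over the last 12 mm of the plates' left ends. 0.035: against its end stop, tongues clear, 35 mm behind each plate. Needs about 2 N, stays where it is left.
- lock_knob (a point): Middle of the black knob that stands upright on the front end of the keeper bar: round, about 20 mm across, from 65 to 88 mm above the bench (the point is at 79 mm). It moves with the lock.
- plate_a: One of two identical metal embossing plates, 120 long, 50 high, 8 mm thick, 100 to 170 g. Origin at its centre, x along it to the frosted end, z to the notched long edge (up in the rack), y out of the labelled, engraved face. x from 16 to 60 mm is the frosted end; a 10 x 10 mm notch is cut out of its corner at +x, +z. Which plate stands in front varies; they stand end for end.
- plate_b: The other plate, same shape and axes as plate_a. For both: in the rack the notch is always on top; seen with the notch at top left the labelled face looks at you, with the notch at top right it looks away from you.
- plate_a_face: The engraved part of plate_a, x from -60 to 16 mm of the plate, same origin and axes: engraved rosette and white paper label (beside the frosted end) on its +y face, plain back. The fingers must not touch it on any side.
- plate_b_face: The engraved part of plate_b, likewise.
- spool: Bystander: cream thread spool, 48 mm across, 90 mm high, origin under its middle.
- wax: Bystander: round wax tin, 68 mm across, 34 mm high, origin under its middle.
- tape: Bystander: yellow pocket tape measure, 62 x 84 x 31 mm, origin under its middle.
Mind the look-alikes: they are no part of the job. What is shaped like the plate_b but yellow is not meant.

How it is judged (in metres and radians):
On the way, in this order (a step that is already met when the one before it is completed fails the run):
1. the lock is pushed to its end stop (value of joint lock_slide above 0.0325 m), for 0.2 s.
2. the front plate is lifted out of the rack in the fingers, the rear plate still in its slot (((height (world z) of plate_a above 0.1 m and contact force between plate_a and the fingers above 1 N and distance between plate_b and rear_slot below 0.008 m) or (height (world z) of plate_b above 0.1 m and contact force between plate_b and the fingers above 1 N and distance between plate_a and rear_slot below 0.008 m))), for 0.2 s.
At the end, for the whole second after the job is handed in: Lock within 3.5 mm of its stop; the front plate held still by its frosted end, no finger on the engraved part, centre over 170 mm above the bench, off the rack, the labelled face's normal within 55 degrees of straight up; the other plate within 8 mm of its place in the rear slot (value of joint lock_slide above 0.0315 m and ((height (world z) of plate_a above 0.17 m and angle between plate_a's own y axis and vertical below 0.96 rad and contact force between plate_a and the fingers above 1 N and contact force between plate_a_face and the fingers below 0.5 N and contact force between plate_a and plate_rack below 0.1 N and linear speed of plate_a below 0.03 m/s and angular speed of plate_a below 0.2 rad/s and distance between plate_b and rear_slot below 0.008 m) or (height (world z) of plate_b above 0.17 m and angle between plate_b's own y axis and vertical below 0.96 rad and contact force between plate_b and the fingers above 1 N and contact force between plate_b_face and the fingers below 0.5 N and contact force between plate_b and plate_rack below 0.1 N and linear speed of plate_b below 0.03 m/s and angular speed of plate_b below 0.2 rad/s and distance between plate_a and rear_slot below 0.008 m))); the arm keeps its last pose, push and grip.
It fails at once if the fingers touch the engraved part of a plate (contact force between any of plate_a_face, plate_b_face and the fingers above 0.5 N).
It fails at once if the rear plate is taken out of its slot (distance between each of plate_a, plate_b and rear_slot above 0.02 m).
It fails at once if the spool, the wax tin or the tape measure is moved by more than 20 mm (distance of any of spool, wax, tape from where it was at the start of the episode above 0.02 m).
It also fails if it takes over 51 s, if anything falls off the work surface, if the arm or the gripper's body presses on something with over 40 N, if the wrist force passes 120 N, or if a joint passes its speed limit or range.

## Working session

There is one attempt and no reset: what is moved stays moved. The work goes in short steps, Python scripts to look and compute and a tool call to move; the robot and the scene stay as the last step left them, time stands still between calls to the robot, and variables do not carry over. Pictures are saved under pics/ and viewed, at most 10 in all, crops included, and the job is handed in when it is done.

Besides the shell and the picture viewer there is one more tool, called after "Call:" as name(argument=value, ...) on one line, values as JSON. servo_tool: Moves the arm, as the interface text tells. Its arguments: {"type":"object","properties":{"deltas":{"type":"array"}},"required":["deltas"]}

```bash
mkdir -p pics
cat > h.py <<'E'
import numpy as np,cv2
from workcell import ctrl
def cam(n):
    p=ctrl.camera_params(n);f=210/np.tan(np.radians(p["vfov"]/2))
    K=np.array([[f,0,p["cx"]],[0,f,p["cy"]],[0,0,1]]);return K,np.array(p["dist"],float),np.array(p["extrinsics"])
def ray(n,uv):
    K,d,E=cam(n);x=cv2.undistortPoints(np.array([[uv]],float),K,d)[0,0]
    R=E[:3,:3];return -R.T@E[:3,3],R.T@np.array([x[0],x[1],1])
def at_z(n,uv,z):
    o,r=ray(n,uv);return o+r*(z-o[2])/r[2]
def at_d(n,uv,d):
    o,r=ray(n,uv);return o+r*d
E
python3 - <<'E'
from h import *
for n in("side","top"):
    im,d=ctrl.snapshot(n);cv2.imwrite(f"pics/{n}0.png",im)
    for t in("plate_rack","lock_knob","front_slot","rear_slot","plate_a","spool","wax","tape"):
        for r in ctrl.place_of(t,n)[:3]:
            u,v=map(float,r["at"]);dd=d[min(419,int(v)),min(559,int(u))]
            print(n,t,round(r["score"],2),(round(u),round(v)),np.round(at_d(n,(u,v),dd),3))
print(ctrl.read_state())
E
```

```text
side plate_rack 0.68 (252, 149) [ 0.55  -0.351  0.011]
side lock_knob 0.74 (253, 173) [ 0.53  -0.245  0.084]
side front_slot 0.93 (263, 152) [ 0.523 -0.334  0.029]
side front_slot 0.48 (193, 198) [ 0.647 -0.201  0.035]
side rear_slot 0.85 (237, 131) [ 0.583 -0.369  0.047]
side plate_a 0.92 (261, 149) [ 0.526 -0.331  0.045]
side plate_a 0.87 (303, 357) [0.401 0.087 0.049]
side plate_a 0.65 (238, 130) [ 0.581 -0.371  0.049]
side spool 0.91 (184, 249) [ 0.64  -0.084  0.049]
side wax 0.57 (196, 200) [ 0.641 -0.198  0.035]
side tape 0.61 (355, 170) [ 0.326 -0.31   0.033]
top plate_rack 0.96 (352, 177) [ 0.553 -0.353  0.007]
top lock_knob 0.6 (308, 184) [ 0.528 -0.248  0.09 ]
top rear_slot 0.7 (366, 160) [ 0.585 -0.375  0.063]
top rear_slot 0.67 (363, 163) [ 0.581 -0.373  0.044]
top plate_a 0.88 (365, 160) [ 0.583 -0.373  0.059]
top plate_a 0.86 (347, 188) [ 0.523 -0.335  0.061]
top plate_a 0.74 (156, 245) [0.401 0.082 0.048]
top spool 0.67 (242, 136) [ 0.631 -0.111  0.09 ]
top spool 0.48 (346, 188) [ 0.524 -0.333  0.054]
top wax 0.69 (300, 136) [ 0.643 -0.234  0.032]
top tape 0.91 (345, 282) [ 0.319 -0.332  0.031]
{'time_s': 0.9, 'q': array([-5.41962316e+01,  2.05432216e+01,  6.81300044e-01, -9.37335138e-04,
       -7.01364222e+01, -1.65070023e+01]), 'joint_vel': array([-0.00751394,  0.12312369,  0.06076644, -0.03550223, -0.01000518,
        0.0048756 ]), 'tau': array([ 5.00532824e-04, -5.82951987e+01,  2.93659848e+01,  6.94192037e+00,
       -6.68497487e-04, -1.32089646e-06]), 'tool_pos': array([ 0.22303447, -0.63704989,  0.25332973]), 'tcp_rot': array([-1.79998663e+02,  1.31583091e-03, -1.60703552e+02]), 'ft_force': array([-0.24851019, -0.1017513 ,  0.42302203]), 'moment': array([ 0.02970379, -0.08559169,  0.02765841]), 'finger_force': 0.0, 'width': 0.0855088283917603}
```

Run:
```python
import cv2
a=cv2.imread("pics/top0.png");b=cv2.imread("pics/side0.png")
cv2.imwrite("pics/v1.png",b)
cv2.imwrite("pics/v2.png",cv2.resize(a[110:270,240:453],None,fx=3.7,fy=3.7,interpolation=cv2.INTER_CUBIC))
```

```text
(no output)
```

View pics/v1.png

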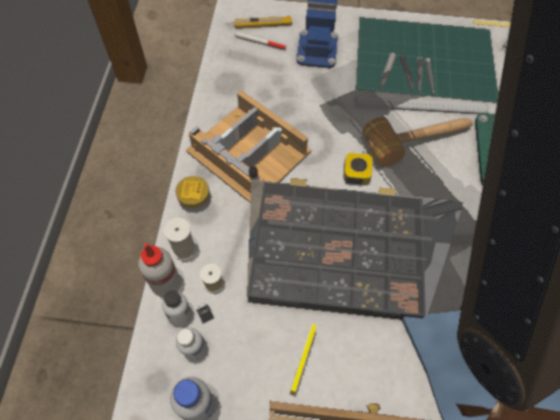

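View pics/v2.png

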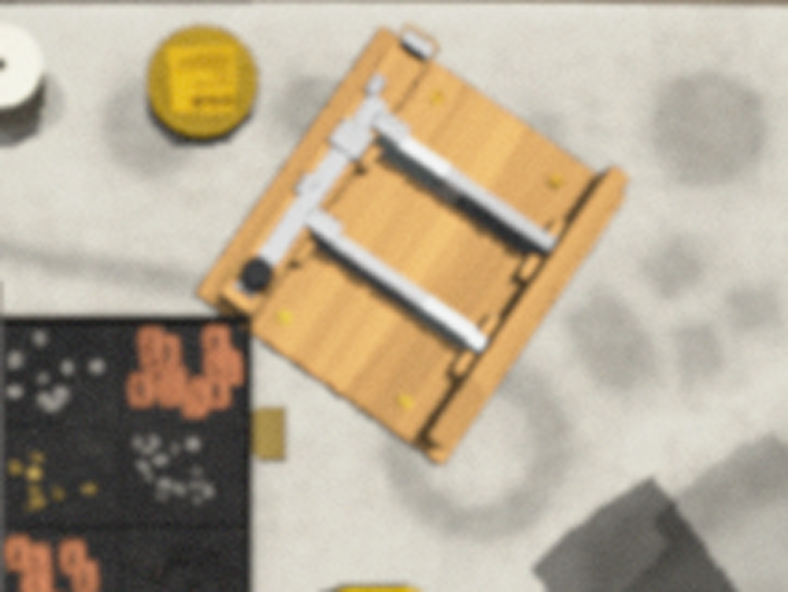

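Side view: the candidates are the front steel plate at (262,149), the rear plate at (238,130) and the yellow look-alike at (303,357), which is excluded. The knob is at (253,173). In the top crop the knob is at (257,273), and the front plate runs from (315,215) to (480,345). I take the front plate, and will use the wrist camera to see which end is frosted.

Run:
```python
from h import *
K,d,E=cam("wrist");R=E[:3,:3];print("wristcam",-R.T@E[:3,3],R[2],R[0],K[0,0])
from scipy.spatial.transform import Rotation as Ro
s=ctrl.read_state();T=Ro.from_euler("xyz",s["tcp_rot"],degrees=True).as_matrix()
print("cam in tool",T.T@(-R.T@E[:3,3]-s["tool_pos"]),T.T@R[2],T.T@R[0]);print(T)
im,dep=ctrl.snapshot("top")
H=np.full((14,16),0.)
vs,us=np.mgrid[0:420:2,0:560:2];K,dd,E=cam("top");x=cv2.undistortPoints(np.stack([us.ravel(),vs.ravel()],1).astype(float)[:,None],K,dd)[:,0]
D=dep[vs,us].ravel();P=np.c_[x,np.ones(len(x))]*D[:,None];P=(P-E[:3,3])@E[:3,:3]
P=P[D>0]
# max height on 4cm grid
xs=np.arange(.28,.80,.04);ys=np.arange(-.72,-.06,.04)
print("y:",np.round(ys,2))
for a in xs[::-1]:
    print(round(a,2),[int(1000*np.max(P[(abs(P[:,0]-a)<.02)&(abs(P[:,1]-b)<.02)][:,2],initial=-.001)) for b in ys])
```

```text
wristcam [ 0.15501341 -0.65990602  0.37349647] [ 0.26557048  0.0940614  -0.95949193] [-0.33016879  0.94392121  0.00115005] 322.8446275910491
cam in tool [ 0.07174992  0.00090304 -0.12016841] [-0.28171222  0.00104024  0.95949838] [-3.03952297e-04  9.99999265e-01 -1.17338682e-03]
[[-9.43821442e-01 -3.30455875e-01  2.93893913e-05]
 [-3.30455875e-01  9.43821442e-01 -1.44429443e-05]
 [-2.29655818e-05 -2.33434575e-05 -9.99999999e-01]]
y: [-0.72 -0.68 -0.64 -0.6  -0.56 -0.52 -0.48 -0.44 -0.4  -0.36 -0.32 -0.28
 -0.24 -0.2  -0.16 -0.12 -0.08]
0.76 [-1, -1, -1, -1, -1, -1, -1, -1, -1, -1, -1, -1, -1, -1, -1, -1, -1]
0.72 [3, 4, 5, 3, 5, 4, 3, 5, 5, 2, 5, 2, 3, 2, 3, 2, 3]
0.68 [10, 5, 4, 4, 5, 6, 4, 4, 4, 72, 67, 6, 38, 40, 5, 92, 100]
0.64 [19, 13, 4, 4, 4, 5, 6, 12, 13, 64, 69, 13, 40, 39, 4, 94, 92]
0.6 [22, 13, 3, 5, 4, 5, 60, 62, 60, 66, 71, 70, 36, 37, 4, 3, 3]
0.56 [10, 16, 5, 4, 5, 5, 12, 64, 63, 45, 63, 72, 65, 5, 5, 4, 3]
0.52 [4, 14, 6, 4, 4, 5, 5, 63, 63, 63, 62, 62, 89, 50, 49, 264, 226]
0.48 [105, 107, 27, 13, 4, 4, 3, 10, 62, 61, 15, 14, 23, 19, 14, 265, 229]
0.44 [108, 110, 89, 16, 4, 5, 616, 4, 8, 62, 14, 46, 43, 45, 45, 265, 228]
0.4 [107, 107, 86, 14, 4, 3, 618, 635, 6, 3, 5, 4, 42, 44, 44, 264, 228]
0.36 [4, 4, 5, 4, 5, 4, 4, 683, 686, 678, 32, 31, 16, 16, 10, 264, 228]
0.32 [8, 8, 6, 7, 6, 13, 4, 55, 716, 717, 705, 31, 48, 45, 44, 265, 228]
0.28 [7, 9, 14, 23, 17, 13, 4, 63, 720, 725, 722, 695, 48, 13, 16, 719, 713]
```

Call:
servo_tool(deltas=[-3.2,2.4,0,0,0,-3.2,2.4,0,0,0,-3.2,2.4,0,0,0,-3.2,2.4,0,0,0,-3.2,2.4,0,0,0,-3.2,2.4,0,0,0,-3.2,2.4,0,0,0,-3.2,2.4,0,0,0])

```text
time_s: 1.75
tool_pos: [0.4019, -0.3699, 0.2536]
tcp_rot: [-180.0, 0.0, -160.7]
ft_force: [0.2, -0.7, -0.2]
width: 0.0001
finger_force: 0.0
```

Call:
servo_tool(deltas=[-3.4,2.7,0,0,0,-3.4,2.7,0,0,0,-3.4,2.7,0,0,0,-3.4,2.5,0,-7.8,0,0,0,0,-7.8,0,0,0,0,-7.8,0,0,0,0,-7.8,0,0,0,0,-7.8,0])

```text
time_s: 2.55
tool_pos: [0.4947, -0.226, 0.2534]
tcp_rot: [-180.0, 0.0, -121.4]
ft_force: [-0.3, 0.1, 0.5]
width: 0.0001
finger_force: 0.0
```

Run:
```python
from h import *
s=ctrl.read_state();print(s["time_s"],s["tool_pos"],s["tcp_rot"],s["width"])
im,d=ctrl.snapshot("wrist");cv2.imwrite("pics/w1.png",im)
for t in("lock_knob","front_slot","rear_slot","plate_a","plate_a_face","plate_rack"):
    for r in ctrl.place_of(t,"wrist")[:3]:
        u,v=map(float,r["at"]);dd=d[min(419,int(v)),min(559,int(u))]
        print(t,round(r["score"],2),(round(u),round(v)),np.round(at_d("wrist",(u,v),dd),4))
```

```text
2.55 [ 0.49465586 -0.22600799  0.25341067] [-1.79990342e+02  3.57168514e-03 -1.21350632e+02] 0.00011063911777481874
lock_knob 0.85 (233, 197) [ 0.5252 -0.2477  0.0869]
front_slot 0.97 (194, 111) [ 0.5198 -0.3337  0.0431]
front_slot 0.2 (368, 0) [ 0.3254 -0.3305  0.03  ]
rear_slot 0.69 (233, 198) [ 0.5257 -0.2473  0.0875]
plate_a 0.89 (122, 107) [ 0.5769 -0.3745  0.0428]
plate_a 0.84 (189, 111) [ 0.5199 -0.3339  0.0604]
plate_a_face 0.76 (122, 107) [ 0.5775 -0.3745  0.0423]
plate_rack 0.81 (170, 113) [ 0.5494 -0.3511  0.0092]
```

View pics/w1.png

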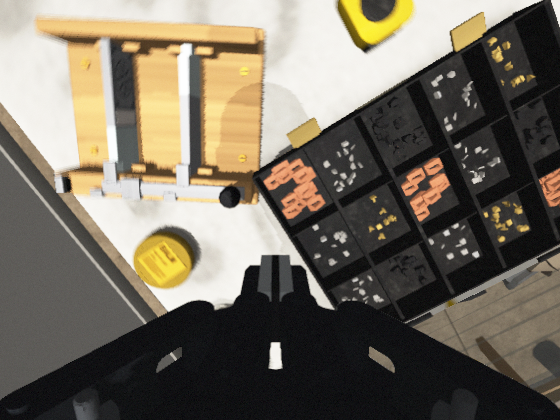

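The wrist picture shows the rack at upper left: knob (231,197), front plate running from (190,45) to (187,165), rear plate near (122,107). A zoom and depth heights along the plate tops will show the notch.

Run:
```python
from h import *
im=cv2.imread("pics/w1.png")
cv2.imwrite("pics/w1c.png",cv2.resize(im[10:220,30:290],None,fx=2.8,fy=2.8,interpolation=cv2.INTER_CUBIC))
im,d=ctrl.snapshot("wrist")
def cloud(n,d):
    K,dd,E=cam(n);vs,us=np.mgrid[0:420,0:560]
    x=cv2.undistortPoints(np.stack([us.ravel(),vs.ravel()],1).astype(float)[:,None],K,dd)[:,0]
    D=d.ravel();P=(np.c_[x,np.ones(len(x))]*D[:,None]-E[:3,3])@E[:3,:3];return P[D>0]
P=cloud("wrist",d)
# front plate top: iterate line fit
c=np.array([.5205,-.334]);a=np.radians(-32);
for i in range(4):
    ux=np.array([np.cos(a),np.sin(a)]);uy=np.array([-ux[1],ux[0]])
    q=P[:,:2]-c;m=(abs(q@ux)<.010)&(abs(q@uy)<.045)&(P[:,2]>.053)&(P[:,2]<.066)
    X=P[m][:,:2];cc=X.mean(0);w,V=np.linalg.eigh(np.cov((X-cc).T));v=V[:,1]*np.sign(V[1,1])
    a=np.arctan2(-v[0],v[1]);c=c+ux*((cc-c)@ux);print(m.sum(),np.degrees(a),cc,P[m][:,2].mean())
for off in(0,.07):
  for t in np.arange(-.068,.0681,.004):
    q=P[:,:2]-c-ux*off;m=(abs(q@ux)<.006)&(abs(q@uy-t)<.002)
    print(round(t,3),m.sum(),int(1e3*np.percentile(P[m][:,2],85)) if m.any() else None,end=" | ")
  print()
K=P[(P[:,2]>.078)&(P[:,2]<.095)&(np.hypot(*(P[:,:2]-[.527,-.248]).T)<.02)]
print("knob",K[:,:2].min(0),K[:,:2].max(0),np.median(K[:,2]), (K[:,:2]-c)@ux.T if 0 else np.median((K[:,:2]-c)@np.c_[ux,uy],0))
```

```text
1045 -34.84490462082075 [ 0.52242998 -0.33723402] 0.058921382823484546
1046 -34.83261858983377 [ 0.52245295 -0.33719567] 0.05891713697981833
1046 -34.83261858983377 [ 0.52245295 -0.33719567] 0.05891713697981833
1046 -34.83261858983377 [ 0.52245295 -0.33719567] 0.05891713697981833
-0.068 68 60 | -0.064 66 60 | -0.06 110 59 | -0.056 78 50 | -0.052 98 49 | -0.048 95 59 | -0.044 110 59 | -0.04 100 59 | -0.036 106 59 | -0.032 106 59 | -0.028 102 59 | -0.024 102 59 | -0.02 103 59 | -0.016 103 59 | -0.012 100 59 | -0.008 103 59 | -0.004 96 59 | 0.0 100 59 | 0.004 88 59 | 0.008 102 59 | 0.012 97 59 | 0.016 93 59 | 0.02 100 59 | 0.024 91 59 | 0.028 86 59 | 0.032 90 59 | 0.036 89 59 | 0.04 88 59 | 0.044 88 60 | 0.048 94 60 | 0.052 101 66 | 0.056 100 66 | 0.06 76 66 | 0.064 81 66 | 0.068 61 66 | 
-0.068 66 60 | -0.064 67 59 | -0.06 111 58 | -0.056 124 59 | -0.052 161 59 | -0.048 164 59 | -0.044 156 59 | -0.04 152 59 | -0.036 152 59 | -0.032 156 59 | -0.028 151 59 | -0.024 148 59 | -0.02 150 59 | -0.016 149 59 | -0.012 145 59 | -0.008 143 59 | -0.004 141 58 | 0.0 139 59 | 0.004 140 59 | 0.008 139 59 | 0.012 131 58 | 0.016 140 59 | 0.02 127 59 | 0.024 128 58 | 0.028 132 59 | 0.032 133 59 | 0.036 131 59 | 0.04 130 59 | 0.044 123 59 | 0.048 147 60 | 0.052 137 65 | 0.056 137 65 | 0.06 107 66 | 0.064 95 65 | 0.068 53 66 | 
knob [ 0.51942082 -0.25795979] [ 0.53901338 -0.23849321] 0.08732164845667117 [-0.04575911  0.07406109]
```

View pics/w1c.png

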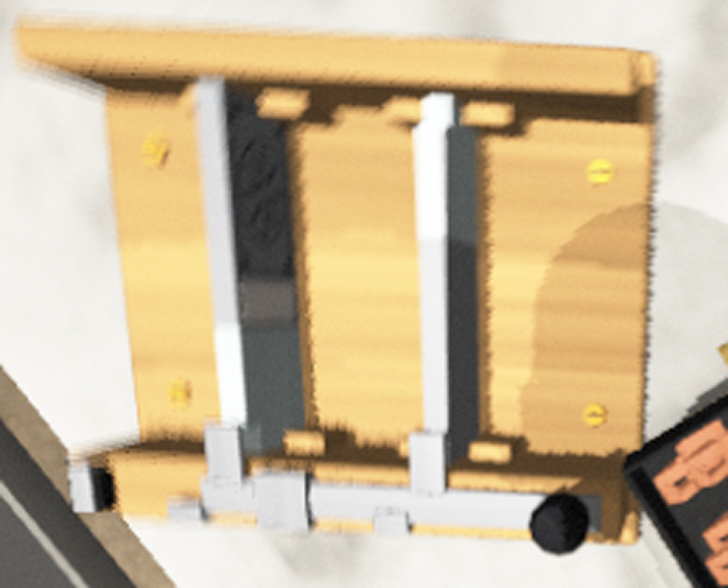

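The front plate is at (435,270) in the crop. Its frosted end, with the notch, is at rack −y (436,110), so its label faces the rear. Now I lower in front of the knob and push.

Call:
servo_tool(deltas=[0,0,4,3.4,0,0,0,4,0,0,0,0,4,0,0,0,0,3.9,0,0,0,0,0,0,0,0,-1,0,0,0,0,-1,0,0,0,0,-1,0,0,0])

```text
time_s: 3.75
tool_pos: [0.5208, -0.2441, 0.0963]
tcp_rot: [-179.9, 0.1, -125.1]
ft_force: [-1.9, 2.8, 2.0]
width: 0.0001
finger_force: 1.5
```

Call:
servo_tool(deltas=[0,-1,0,0,0,0,-0.6,0,0,0,0,-0.4,0,0,0,0,-0.1,0,0,0,0,0,0,0,0,0,0,0,0,0,0,0,0,0,0,0,0,0,0,0])

```text
time_s: 4.55
tool_pos: [0.5362, -0.2555, 0.0943]
tcp_rot: [180.0, -0.0, -125.1]
ft_force: [0.1, -0.3, 0.4]
width: -0.0
finger_force: 0.0
```

Call:
servo_tool(deltas=[0,-0.3,0,0,0,0,-0.3,0,0,0,0,-0.2,0,0,0,0,-0.2,0,0,0,0,0,0,0,0,0,0,0,0,0,0,0,0,0,0,0,0,0,0,0])

```text
time_s: 5.35
tool_pos: [0.5383, -0.2576, 0.0936]
tcp_rot: [179.3, -0.1, -125.2]
ft_force: [-20.0, 24.4, 21.6]
width: -0.0
finger_force: 15.4
```

Run:
```python
from h import *
print(ctrl.read_state()["ft_force"])
im,d=ctrl.snapshot("wrist");cv2.imwrite("pics/w2.png",im)
u0=np.array([.8208,-.5712])
for n in("wrist","top"):
    if n=="top": im,d=ctrl.snapshot("top")
    for r in ctrl.place_of("lock_knob",n)[:2]:
        p=at_z(n,r["at"],.079);print(n,r["score"],r["at"],p,(p[:2]-[.528,-.249])@u0)
```

```text
[-19.97655071  24.37852718  21.61177666]
wrist 0.57 [78.1, 120.0] [ 0.56118259 -0.36038146  0.079     ] 0.0908573588496481
```

Call:
servo_tool(deltas=[0,1,0,0,0,0,1,0,0,0,0,0,-2,0,0,0,0,-4,0,0.3,0,0,-4,0,0.5,3.5,2,0,0,0.5,3.5,0.6,0,0,0.5,2,0,0,0,0.5])

```text
time_s: 6.35
tool_pos: [0.4534, -0.3093, 0.195]
tcp_rot: [-179.9, 0.0, -125.1]
ft_force: [0.6, -0.4, -0.3]
width: 0.0426
finger_force: 0.0
```

```bash
cat >> h.py <<'E'
from scipy.spatial.transform import Rotation as Ro
def cloud(n,d):
    K,dd,E=cam(n);vs,us=np.mgrid[0:420,0:560]
    x=cv2.undistortPoints(np.stack([us.ravel(),vs.ravel()],1).astype(float)[:,None],K,dd)[:,0]
    D=d.ravel();P=(np.c_[x,np.ones(len(x))]*D[:,None]-E[:3,3])@E[:3,:3];P[D<=0]=9;return P
def todelta(target,s=None):
    s=s or ctrl.read_state();T=Ro.from_euler("xyz",s["tcp_rot"],degrees=True).as_matrix()
    return np.round(100*T.T@(np.array(target)-s["tool_pos"]),2)
a=np.radians(-34.83);ux=np.array([np.cos(a),np.sin(a)]);uy=np.array([-ux[1],ux[0]]);c=np.array([.5233,-.3360])
E
python3 - <<'E'
from h import *
s=ctrl.read_state();print(s["tool_pos"],s["tcp_rot"],s["width"])
im,d=ctrl.snapshot("wrist");P=cloud("wrist",d)
k=P[(P[:,2]>.078)&(P[:,2]<.1)];q=(k[:,:2]-c)@np.c_[ux,uy]
m=(abs(q[:,1]-.0735)<.02)&(q[:,0]>-.06)&(q[:,0]<.05)
print("knob",m.sum(),np.median(q[m],0) if m.any() else 0)
t=P[(P[:,2]>.062)&(P[:,2]<.07)];q=(t[:,:2]-c)@np.c_[ux,uy];m=(q[:,1]>.049)&(q[:,1]<.058)
print("tongue x hist",np.histogram(q[m][:,0],bins=np.arange(-.06,.13,.01)))
f=P[(P[:,2]>.053)&(P[:,2]<.063)];q=(f[:,:2]-c)@np.c_[ux,uy];m=(abs(q[:,0])<.012)&(q[:,1]>-.05)&(q[:,1]<.04);print("plate x",m.sum(),q[m].min(0),q[m].max(0),q[m].mean(0))
g=c+uy*-.034;print("delta",todelta([*g,.049],s))
cv2.imwrite("pics/w3.png",im)
E
```

```text
[ 0.45336379 -0.30933654  0.1950191 ] [-1.79921428e+02  2.76608372e-02 -1.25116413e+02] 0.04257904515188259
knob 0 0
tongue x hist (array([  0,   0,   0,   0,   0,   0,   0,   0,   3, 111,  21,   0,   0,
         0,   0,   1, 116,  23]), array([-6.00000000e-02, -5.00000000e-02, -4.00000000e-02, -3.00000000e-02,
       -2.00000000e-02, -1.00000000e-02,  1.38777878e-17,  1.00000000e-02,
        2.00000000e-02,  3.00000000e-02,  4.00000000e-02,  5.00000000e-02,
        6.00000000e-02,  7.00000000e-02,  8.00000000e-02,  9.00000000e-02,
        1.00000000e-01,  1.10000000e-01,  1.20000000e-01]))
plate x 1183 [-0.00389282 -0.04994302] [0.00524881 0.03991377] [ 4.17407412e-06 -7.18718059e-03]
delta [ 1.57 -7.25 14.61]
```

View pics/w3.png

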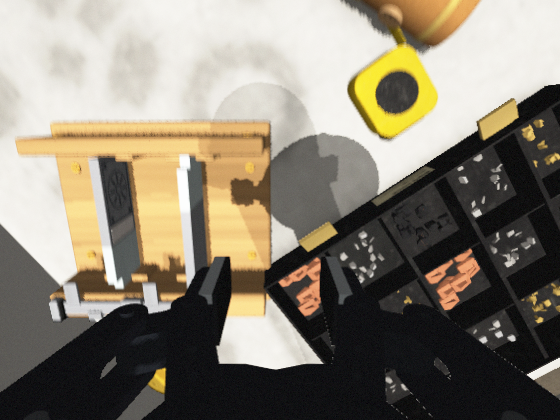

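The lock tongues now sit 35 mm behind the plates ((150,292) in the picture), so the lock is open. The front plate is free, from (185,165) to (190,270). Now the grasp.

Call:
servo_tool(deltas=[0.8,-3.6,0,0,0.45,0.77,-3.65,1,0,0.45,0,0,4,0,0.45,0,0,4,0,0.45,0,0,3.6,0,0.45,0,0,2,0,0.45,0,0,0,0,0.45,0,0,0,0,0.45])

```text
time_s: 7.2
tool_pos: [0.5057, -0.3633, 0.0486]
tcp_rot: [-180.0, -0.0, -125.1]
ft_force: [0.5, 0.3, 0.8]
width: 0.0382
finger_force: 0.0
```

Call:
servo_tool(deltas=[0,0,0,0,0.2,0,0,0,0,0,0,0,0,0,0,0,0,0,0,0,0,0,0,0,0,0,0,0,0,0,0,0,0,0,0,0,0,0,0,0])

```text
time_s: 8.0
tool_pos: [0.5064, -0.3635, 0.0501]
tcp_rot: [-179.8, 0.0, -125.1]
ft_force: [0.1, 0.7, 7.1]
width: 0.0071
finger_force: 59.4
```

Call:
servo_tool(deltas=[0,0,-1,0,0,0,0,-3,0,0,0,0,-4,0,0,0,0,-4,0,0,0,0,0,7.85,0,0,0,0,7.85,0,0,0,0,7.85,0,0,0,0,7.85,0])

```text
time_s: 8.8
tool_pos: [0.5049, -0.3629, 0.1691]
tcp_rot: [180.0, 0.0, -156.8]
ft_force: [0.4, 0.4, -1.6]
width: 0.007
finger_force: 61.1
```

Call:
servo_tool(deltas=[0,0,0,7.85,0,0,0,0,7.85,0,0,0,0,7.85,0,0.5,-3,0,0,0,1,-4,0,0,0,1,-4,0,0,0,1,-4,0,0,0,1,-3,0,0,0])

```text
time_s: 9.6
tool_pos: [0.4592, -0.5449, 0.1687]
tcp_rot: [180.0, -0.0, 179.9]
ft_force: [0.5, 0.3, -1.8]
width: 0.007
finger_force: 61.1
```

Run:
```python
from h import *
s=ctrl.read_state();print(s["time_s"],s["tool_pos"],s["tcp_rot"],s["width"],s["finger_force"])
print(todelta([.46,-.55,.041],s))
im,d=ctrl.snapshot("wrist");cv2.imwrite("pics/w4.png",im)
P=cloud("top",ctrl.snapshot("top")[1])
for x in np.arange(.42,.6,.02):print(round(x,2),[int(1e3*np.percentile(m[:,2],90)) if len(m:=P[(abs(P[:,0]-x)<.01)&(abs(P[:,1]-y)<.01)]) else -1 for y in np.arange(-.64,-.46,.02)])
```

```text
9.6 [ 0.45918383 -0.54485049  0.16872018] [ 1.79993646e+02 -9.92832979e-03  1.79910541e+02] 0.006986692629928853 61.107221245765686
[-0.08 -0.52 12.77]
0.42 [85, 80, 3, -1, -1, 488, 519, 535, -1]
0.44 [9, 39, -1, -1, 173, 215, 420, 545, 538]
0.46 [-1, -1, -1, -1, -1, -1, 309, 558, 554]
0.48 [-1, 2, -1, -1, 180, 180, 353, 565, 564]
0.5 [3, 4, -1, -1, 179, 180, 346, 566, 566]
0.52 [3, 2, -1, -1, 179, 180, 548, 563, 565]
0.54 [3, 3, -1, -1, -1, -1, 543, 554, 561]
0.56 [-1, -1, -1, -1, -1, -1, -1, -1, 550]
0.58 [-1, -1, -1, -1, -1, -1, -1, -1, -1]
```

View pics/w4.png

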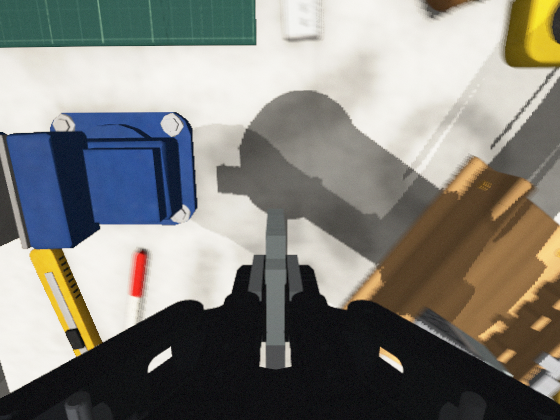

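The plate is held at (275,280) with its frosted end toward the image top. The blue vise on the left (edge at about x=195) means I should keep a little to +y. I set it down standing and release.

Call:
servo_tool(deltas=[0,1,3,0,0,0,0,4,0,0,0,0,3.5,0,0,0,0,1.5,0,0,0,0,0.6,0,0,0,0,0.2,0,0,0,0,0,0,0,0,0,0,0,0])

```text
time_s: 10.5
tool_pos: [0.4611, -0.5336, 0.0422]
tcp_rot: [-179.9, 0.1, 180.0]
ft_force: [-0.0, 0.8, -0.4]
width: 0.0073
finger_force: 61.1
```

Call:
servo_tool(deltas=[0,0,0.1,0,0,0,0,0.1,0,0,0,0,0,0,0,0,0,0,0,0.08,0,0,0,0,0.15,0,0,0,0,0.22,0,0,0,0,0.35,0,0,0,0,0.35])

```text
time_s: 11.3
tool_pos: [0.4601, -0.533, 0.0382]
tcp_rot: [180.0, -0.0, 179.9]
ft_force: [-1.0, 0.4, 0.0]
width: 0.03
finger_force: 0.0
```

Run:
```python
from h import *
s=ctrl.read_state();print(s["time_s"],s["tool_pos"],s["width"],s["ft_force"])
im,d=ctrl.snapshot("wrist");cv2.imwrite("pics/w5.png",im[150:420,130:430])
P=cloud("wrist",d);m=(P[:,2]>.03)&(P[:,2]<.06)&(abs(P[:,0]-.41)<.08)&(abs(P[:,1]+.53)<.05)
Q=P[m];print(len(Q),Q.min(0),Q.max(0),np.median(Q,0))
```

```text
11.3 [ 0.46013675 -0.53303872  0.0382065 ] 0.030046866022664195 [-1.00952834  0.36271935  0.03527255]
6044 [ 0.43270925 -0.56865442  0.03002427] [ 0.48682816 -0.49488042  0.05999979] [ 0.45268616 -0.53247765  0.04901472]
```

View pics/w5.png

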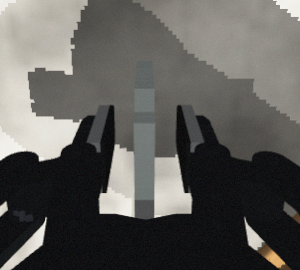

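The plate stands free between the open fingers ((144,140) in the crop). I rise, shut the fingers, step to its label side and tip it over.

Call:
servo_tool(deltas=[0,0,-2,0,0.35,0,0,-3,0,0.35,0,0,-2,0,0.35,0,-1.6,0,0,0,0,-1.6,0,0,0,0,0,0,0,0,0,0,2.4,0,0,0,0,2.4,0,0])

```text
time_s: 12.15
tool_pos: [0.4604, -0.5651, 0.0604]
tcp_rot: [-180.0, 0.1, 179.9]
ft_force: [-0.4, 0.4, -0.3]
width: 0.0003
finger_force: 0.0
```

Call:
servo_tool(deltas=[0,0,0,0,0,0,0.8,0,0,0,0,0.5,0,0,0,0,0.5,0,0,0,0,0.5,0,0,0,0,0.5,0,0,0,0,0.5,0,0,0,0,0.5,0,0,0])

```text
time_s: 12.95
tool_pos: [0.4602, -0.5266, 0.0605]
tcp_rot: [-180.0, 0.0, 179.9]
ft_force: [0.6, 1.0, -1.0]
width: 0.0005
finger_force: 0.0
```

Call:
servo_tool(deltas=[0,0.3,0,0,0,0,0,0,0,0,0,-1,-2,0,0,0,0,-4,0,0.3,0,0,-4,0,0.7,-3,0,-4,0,0.8,-3,0,0,0,0.8,0,0,0,0,0.8])

```text
time_s: 13.75
tool_pos: [0.5236, -0.5343, 0.2018]
tcp_rot: [-179.9, 0.2, -180.0]
ft_force: [-0.0, -0.1, -1.4]
width: 0.0686
finger_force: 0.0
```

Run:
```python
from h import *
s=ctrl.read_state();print(s["time_s"],s["tool_pos"],s["tcp_rot"],s["width"],s["ft_force"])
im,d=ctrl.snapshot("wrist");cv2.imwrite("pics/w6.png",im)
for t in("plate_a","plate_a_face"):
    for r in ctrl.place_of(t,"wrist")[:2]:print(t,r["score"],r["at"],at_z("wrist",r["at"],.008))
P=cloud("wrist",d);m=(P[:,2]>.005)&(P[:,2]<.02)&(abs(P[:,0]-.49)<.1)&(abs(P[:,1]+.51)<.07)
Q=P[m];print(len(Q),cv2.minAreaRect((Q[:,:2]*1e3).astype(np.float32)) if len(Q) else 0)
```

```text
13.75 [ 0.52355237 -0.53433473  0.20179501] [-179.88285757    0.18012167 -179.96710811] 0.06855533368619939 [-0.02153567 -0.13164614 -1.41641365]
plate_a 0.59 [439.0, 259.0] [ 0.59047253 -0.3592629   0.008     ]
plate_a_face 0.91 [437.5, 257.4] [ 0.58782795 -0.36128792  0.008     ]
6350 ((509.3924560546875, -483.40325927734375), (160.68312072753906, 86.58784484863281), 0.22458283603191376)
```

View pics/w6.png

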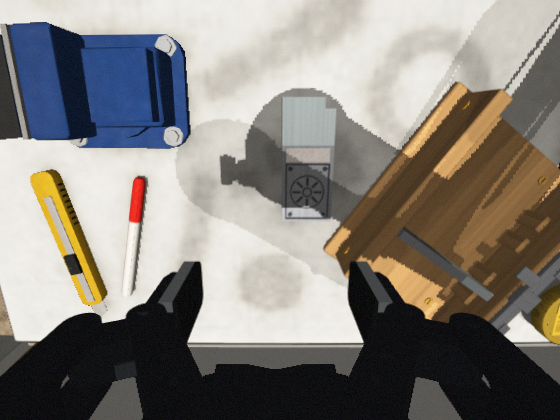

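The plate lies flat with its label and rosette up. The frosted end spans (283,96)–(335,148), with the notch at (331,102). The plate's foot end is at row 218. Now the pose for regripping by the long edges.

Run:
```python
from h import *
s=ctrl.read_state();T=Ro.from_euler("xyz",s["tcp_rot"],degrees=True).as_matrix()
A={k:at_z("wrist",p,.008)[:2] for k,p in dict(TL=(282,96),TRn=(326,96),L148=(283,148),R148=(335,148),BL=(282,218),BR=(330,218),N=(335,109)).items()}
for k in A:print(k,np.round(A[k],4))
im,d=ctrl.snapshot("wrist");P=cloud("wrist",d).reshape(420,560,3)
Q=P[90:225,260:350].reshape(-1,3);m=(Q[:,2]>.0052)&(Q[:,2]<.014);print(m.sum(),np.median(Q[m][:,2]),np.percentile(Q[m],[1,99],axis=0))
cnt=cv2.minAreaRect((Q[m][:,:2]*1e3).astype(np.float32));print(cnt)
```

```text
TL [ 0.4276 -0.5261]
TRn [ 0.4276 -0.486 ]
L148 [ 0.4744 -0.5249]
R148 [ 0.4744 -0.4754]
BL [ 0.544  -0.5256]
BR [ 0.5441 -0.477 ]
N [ 0.439  -0.4772]
6218 0.007791806296415392 [[ 0.43419176 -0.52779894  0.00603062]
 [ 0.54939803 -0.4783171   0.0095655 ]]
((492.0110168457031, -492.71014404296875), (117.6851577758789, 70.32846069335938), 0.16520975530147552)
```

Call:
servo_tool(deltas=[3.5,1.6,0,0,0.8,3.4,1.6,0,0,0.8,0,0,4,0,0.8,0,0,4,0,0.8,0,0,4,0,0.8,0,0,3,0,0.8,0,0,0,0,0.8,0,0,0,0,0.8])

```text
time_s: 14.75
tool_pos: [0.4507, -0.5024, 0.0506]
tcp_rot: [180.0, -0.1, 179.9]
ft_force: [0.4, -0.2, 0.1]
width: 0.0684
finger_force: 0.0
```

Run:
```python
from h import *
s=ctrl.read_state();print(s["tool_pos"],s["tcp_rot"],todelta([.454,-.502,.020],s))
im,d=ctrl.snapshot("wrist");cv2.imwrite("pics/w7.png",cv2.resize(im[150:420,130:430],None,fx=2,fy=2))
```

```text
[ 0.45071263 -0.50237456  0.05060669] [ 1.79994029e+02 -6.27670478e-02  1.79940709e+02] [-0.33  0.04  3.06]
```

View pics/w7.png

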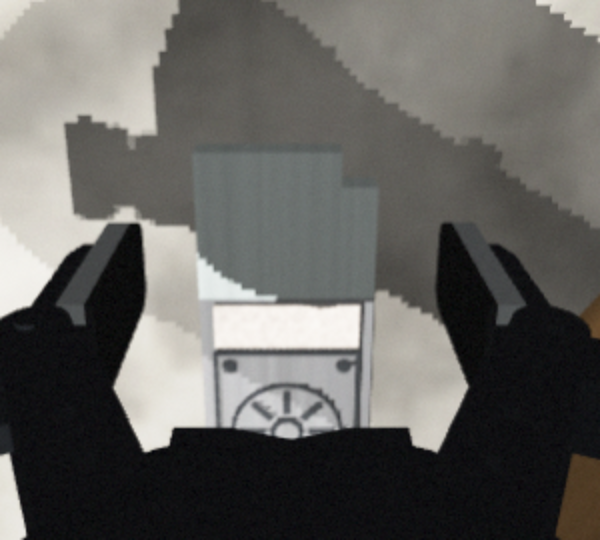

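The frosted end runs from row 148 (tip) to row 300 (label edge) in the crop, with both fingers outside it. I check the pad position against those edges.

Run:
```python
from h import *
for p in((226,225),(318,243),(302,225),(230,300),(317,300)):print(p,np.round(at_z("wrist",p,.008),4))
```

```text
(226, 225) [ 0.4342 -0.5281  0.008 ]
(318, 243) [ 0.4446 -0.4785  0.008 ]
(302, 225) [ 0.4343 -0.4875  0.008 ]
(230, 300) [ 0.4798 -0.5279  0.008 ]
(317, 300) [ 0.4798 -0.4778  0.008 ]
```

Call:
servo_tool(deltas=[-0.93,-0.06,1.4,0,0.8,0,0,1,0,0.8,0,0,0.65,0,0.8,0,0,0,0,0.8,0,0,0,0,0.6,0,0,0,0,0.4,0,0,0,0,0,0,0,0,0,0])

```text
time_s: 15.6
tool_pos: [0.4608, -0.5029, 0.0205]
tcp_rot: [-180.0, 0.0, 180.0]
ft_force: [0.4, 0.1, 3.4]
width: 0.0476
finger_force: 62.2
```

Call:
servo_tool(deltas=[0,0,0,0,0,0,0,0,0,0,0,0,0,0,0,0,0,0,0,0,0,0,-0.5,0,0,0,0,-0.5,0,0,0,0,-0.5,0,0,0,0,-0.5,0,0])

```text
time_s: 16.4
tool_pos: [0.4604, -0.5026, 0.0401]
tcp_rot: [180.0, -0.0, 179.9]
ft_force: [-0.1, 0.2, -1.6]
width: 0.048
finger_force: 61.9
```

Call:
servo_tool(deltas=[0,0,-1,0,0,0,0,-2,0,0,0,0,-3,0,0,0,0,-3,0,0,0,0,-3,0,0,0,0,-3,0,0,0,0,-3,0,0,0,0,-2,0,0])

```text
time_s: 17.2
tool_pos: [0.4608, -0.503, 0.2434]
tcp_rot: [-179.9, 0.1, 180.0]
ft_force: [0.8, 0.3, -0.9]
width: 0.0477
finger_force: 62.0
```

Call:
servo_tool(deltas=[0,0,-2,0,0,0,0,-1,0,0,0,1,0,0,0,-0.5,2,0,0,0,-1,3,0,0,0,-1,3,0,0,0,-1,2,0,0,0,-0.5,1,0,0,0])

```text
time_s: 18.0
tool_pos: [0.5007, -0.3802, 0.2687]
tcp_rot: [179.9, -0.1, -180.0]
ft_force: [0.4, -0.2, -0.5]
width: 0.0478
finger_force: 62.0
```

Call:
servo_tool(deltas=[0,0,0,0,0,0,0,0,0,0,0,0,0,0,0,0,0,0,0,0,0,0,0,0,0,0,0,0,0,0,0,0,0,0,0,0,0,0,0,0])

```text
time_s: 18.8
tool_pos: [0.5006, -0.3828, 0.2698]
tcp_rot: [-180.0, 0.0, 179.9]
ft_force: [0.3, -0.2, -0.9]
width: 0.0477
finger_force: 62.0
```

Run:
```python
from h import *
s=ctrl.read_state();print(s["time_s"],s["tool_pos"],s["width"],s["finger_force"],s["ft_force"])
im,d=ctrl.snapshot("wrist");cv2.imwrite("pics/w8.png",im)
P=cloud("wrist",d).reshape(420,560,3);t=s["tool_pos"]
m=(abs(P[...,1]-t[1])<.015)&(P[...,0]>t[0]-.04)&(P[...,0]<t[0]+.01)&(P[...,2]>t[2]-.06)&(P[...,2]<t[2])
Q=P[m];A=np.c_[Q[:,:2],np.ones(len(Q))];k=np.linalg.lstsq(A,Q[:,2],rcond=None)[0];print(len(Q),"tilt",np.degrees(np.arctan(np.hypot(*k[:2]))),Q[:,2].mean())
```

```text
18.8 [ 0.50057476 -0.38276572  0.26979148] 0.04768087905018352 62.03873634338379 [ 0.29840646 -0.17508394 -0.90165683]
5361 tilt 1.8504410582328625 0.256607619438011
```

View pics/w8.png

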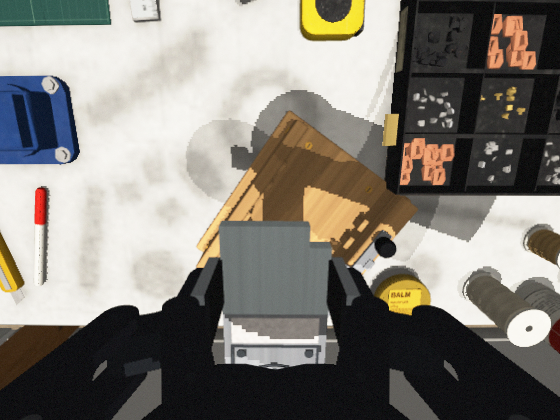

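The plate is held level (1.9° tilt) at about z = 0.25 m over the rack, label up at (275,330), with the fingers only on the frosted end. Handing in.

```bash
python3 -c "
from workcell import ctrl
print(ctrl.finish_job())"
```

```text
the job is handed in; nothing more can be done
None
```

The job is handed in, with no verdict returned: the lock is open at its stop, and the front plate is held still by its frosted end, label up and nearly level (about 2° tilt), about 25 cm above the bench and over the rack. The arm can only turn about its vertical axis, so I set the plate on the bench, tipped it onto its back and regripped it by its long edges.

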